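# Plug the card into the test jig and hold the contacts closed

### The arm

A 6-joint arm with a two-finger parallel gripper is mounted at the origin on the work surface. World frame = base frame: x ahead of the robot, y to its left, z up, the work surface at z = 0. Lengths are in mm, angles in rad, forces in N, time in s.
With the tool pointing down it reaches from about 300 to 775 mm from the base axis. Payload 14.6 kg.
Tool frame: the origin (TCP) lies between the finger pads; the fingertips stand 25 mm ahead of it and the grasp point (between the pads) lies 6 mm ahead of it; z points along the fingers, y is the line along which they close (so a half turn about z gives the same grasp; the last joint's range is limited). The gripper opens to 85 mm and grips with 20 to 120 N. Pads are 22 mm wide; open, the fingers measure 114 mm over their backs; the gripper's body (76 mm by 85 mm) begins 54 mm behind the grasp point. The pads swing forward as they close: fully open they stand 13 mm farther back than shut.
Start: joints at [-1.339, 0.3, 1.521, -0, 1.321, -0.067], TCP at [161.899, -525.622, 256.281] pointing down, gripper open.
Joint ranges: [-3.03, 3.03], [-0.79, 2.21], [0.23, 2.52], [-1.04, 4.18], [0, 3.07], [-2.55, 2.55]. Speed limits (rad/s): [2.22, 2.22, 2.57, 3.14, 3.14, 3.14].

### API

Orientations are given as [roll, pitch, yaw] about the fixed x, y, z axes, in that order (R = Rz(yaw) Ry(pitch) Rx(roll)).
In Python, from bench import bot, viewer, finder gives the robot as it stands.
- The arm moves only by the tool apply_moves, never from a script. Its argument "deltas" is a list of rows, each a list of 2 entries, a list of its own where there are three numbers: the shift along the tool's x, y, z in mm, then the turn about the tool's z in rad. A call has exactly 5 rows; each row shifts and turns the commanded pose from where the row before left it, along the tool's axes as they then stand; what a row does not reach is not made up. A row lasts 1/12 s, in which the tool goes at most 41.7 mm and 7.16 degrees, less where a joint would pass 70% of its speed; a pose out of reach is approached as far as the arm can. A call is refused whole if a number of a shift passes 41.7 or a number of a turn 0.125, either way. A call with a gripper value outside its range is refused whole. "hand" is the opening, from -1 (shut) to 1 (fully open), set as the call begins (left out, the last holds). The fingers move at their own pace and stop on an object; "newtons" is the grip in N (left out, the last holds). Time passes only in rows, so rows that do not move let the fingers close, or fill a call up. It gives the time, the measured TCP pose, the force, the opening and the grip force at its end, in the units of the state.
- bot.get_state(): the state, without advancing time (a new reading comes with each control period).
- viewer.grab_frame(name): name is "side" or "top"; returns the picture (400x640x3 uint8, red, green, blue); there is no depth.
- viewer.get_calibration(name): a dict with "mtx" (3x3 intrinsics, pixels), "pose" (4x4, takes a point from camera to world coordinates). Camera axes: x right, y down, z forward; pixel columns grow to the right and rows downward; lengths in mm; the calibration is good to about 2 mm. A picture is of the moment at which its call begins. get_calibration takes no time and is no camera call.
- bot.finish_job(): hands the job in; it is judged then, once.
Trained networks look in the newest picture that a camera, given by its name, has taken for a name from the list of things; names that differ only in an ending like _2 or _b are one class to them, and where a whole thing is asked for, a point or a joint stands for the part that bears it (a point fixed in the world has none). Each returns a list of dicts, best first, with "score" (0 to 1); they miss things now and then, are a little off and sometimes report something else, mostly with a low value. They report only what shows in the picture. A call takes as long as a camera call.
- finder.recognise(name, camera): "position" ([x, y, z] in mm, in world coordinates, good to about 4 mm: the middle of the surface that is visible of it).
- finder.silhouettes(name, camera): "region" (400x640 bool, what is visible of it).
- finder.spot_point(name, camera): "position" ([x, y, z] in mm, in world coordinates, good to about 4 mm: a listed point, or the origin of a listed thing).
The state is a dict: "time_s": time; "joint_pos": joint angles; "joint_velocities": joint speeds; "effort": joint torques, N m; "tcp_pos": TCP position; "orientation": TCP orientation; "wrist_force": force on the tool from outside, world axes, zero at the start; "ft_torque": the same for the moment, N m; "gripper_width": finger opening in mm; "grasp_force": force on a finger pad.
Only numpy, scipy, OpenCV 4.12 (cv2) and the standard library are available. Lean on these libraries where they do the work, as an engineer would, in place of code of your own. Each camera call takes 0.05 s, during which the arm holds its last target. There are 200 camera calls.

### The job

Take the plug-in card with the aluminium top rail out of the rack and slide it fully home, upright, in the slot of the test jig. Then pull the jig's spring-return drawbar out by its black handle until its pointer stands at the white line on the index rider, so that the contacts close on the card, and finish still holding it there: do not let go. Leave the rider as it is set, and leave the spare board and the other things alone.

Things in the scene. Friction and masses are not known exactly. Their poses are not given: they have to be found in the camera images.
- card: Plug-in card to be tested: upright green circuit board 110 mm long (its x), 3.2 mm thick (its y, chips on +y), 70 mm high (z up), with a bare aluminium rail on its top edge. Origin: middle of the board's bottom edge. About 0.12 kg. Starts standing loosely in either slot of the rack, leaning up to 3 degrees, bottom edge 10 mm above the mat. May go into the jig either way round.
- rail (a point): Middle of the card's top rail, 77 mm above the card's bottom edge: the place to grip it, across its thickness, from above. Rail 110 x 10 x 14 mm, 70 to 84 mm above the bottom edge. Below it both board faces are bare down to 50 mm above the bottom edge.
- rack: Black plastic card rack, 138 (its x) x 100 (its y) x 48 mm high, fixed. Two upright slots along its x, 24 mm either side of its middle; floor 10 mm up, the ribs that form the slots reach 46 mm up. Origin: centre of the underside. Card and spare stand in it in either order; lift straight up.
- spare: Bare tan spare board without rail, 110 x 3.2 x 48 mm high, in the other rack slot: leave it there. Origin: middle of its bottom edge.
- jig: Test jig, fixed to the mat: steel base plate 255 x 104 x 8 mm (x from -190 to +65 mm), grey deck 22 mm high with an edge connector, its slot along the jig's x. Origin: on the mat below the middle of the slot. The drawbar comes out at the -x end and is pulled towards the jig's -x.
- slot (a point): Middle of the slot's floor, 22 mm above the mat; axes as the jig: x along the slot, z up. A card is home when its bottom edge rests on this floor with its middle here (rail middle then 99 mm above the mat). Connector jaws are 20 mm high. With the drawbar in there is no insertion force.
- mouth (a point): Middle between the mouths of the two aluminium card guides, 49 mm above the slot floor. Each is a U-channel that takes 10 mm of a board end: 5 mm wide inside (0.9 mm play each side of the board) and 112 mm from end to end (1 mm play each end) up to about 37 mm above the floor, flared wider above, catching a board about 4 mm off.
- contacts: Row of brass contact fingers 88 mm long along the +y side of the slot. A cam on the drawbar moves it towards the card; from about 14 mm of drawbar travel on it presses on a card that is home, with 2 to 4 N, and it opens again as the drawbar springs back.
- drawbar (a joint): Travel of the drawbar in m: 0 = fully in (as it starts), growing as it is pulled out to -x of the jig, up to 0.050. A spring pulls it back: 6.4 N at 0 rising by 1.6 N per 10 mm. Friction 0.6 N.
- grip (a point): Middle of the drawbar's black moulded handle, 50 mm above the mat; grasp here from above, fingers closing along jig x. The handle is an upright slab 14 mm thick (jig x), 54 mm wide (jig y), 18 to 66 mm above the mat, its middle at x = -125 mm, y = 0 in the jig's frame with the drawbar in; 38 mm of free room behind it, nothing in front.
- pointer (a point): Tip of the small steel pointer on the drawbar's +y side, 40 mm from the middle line, in line with the middle of the handle's thickness; it moves with the drawbar.
- mark (a point): White line across the dark steel index rider (16 x 12 x 10 mm, with a brass thumbscrew) on the scale ledge beside the pointer, top 26 mm above the mat; axes as the jig. The rider stays where it was set, 24 to 38 mm of drawbar travel out from the pointer's rest. The pointer is at the mark when both have the same jig x.
- parts_case: Red steel parts case with snap-over latches, 160 x 220 x 78 mm, shut; bystander. Origin: centre of the underside.
- power_brick: Beige plastic power brick, 60 x 95 x 42 mm; bystander. Origin: centre of the underside.
- fuse_holder: Cream ceramic fuse holder, 30 x 62 x 24 mm; bystander. Origin: centre of the underside.
- weight: Dull blue cast-iron weight with a knob, 72 mm across, 72 mm high, 1.4 kg; bystander. Origin: centre of the underside.

How it is judged:
By the outcome, as a careful person would: the job done as asked, in the order asked, and still so for the second after the job is handed in, while the arm keeps its last pose, push and grip.
It also fails if it takes over 48 s, if anything falls off the work surface, if the arm or the gripper's body presses on something with over 40 N, if the wrist force passes 120 N, or if a joint passes its speed limit or range.

## Working session

There is one attempt and no reset: what is moved stays moved. The work goes in short steps, Python scripts to look and compute and a tool call to move; the robot and the scene stay as the last step left them, time stands still between calls to the robot, and variables do not carry over. Pictures are saved under pics/ and viewed, at most 10 in all, crops included, and the job is handed in when it is done.

Besides the shell and the picture viewer there is one more tool, called after "Call:" by a JSON object that holds its "op" and its "data", one argument or row to a line. apply_moves: Moves the arm, as the interface text tells. Its arguments: {"type":"object","properties":{"deltas":{"type":"array","items":{"type":"array"}},"hand":{"type":"number"},"newtons":{"type":"number"}},"required":["deltas"]}

```bash
mkdir -p pics; ls; python3 - <<'E'
from bench import bot, viewer, finder
import cv2,numpy as np
s=bot.get_state();print(s)
for c in("side","top"):
    im=viewer.grab_frame(c);cv2.imwrite(f"pics/{c}0.png",im[:,:,::-1])
    K=viewer.get_calibration(c);print(c,K["mtx"].round(1).tolist(),K["pose"].round(3).tolist())
    for n in("card","rail","rack","spare","jig","slot","mouth","grip","pointer","mark"):
        r=finder.spot_point(n,c);print(c,n,[(round(q["score"],2),np.round(q["position"],1).tolist()) for q in r[:2]])
E
```

```text
pics
{'time_s': 0.0, 'joint_pos': array([-1.33856643e+00,  3.00506266e-01,  1.52156882e+00,  1.53827954e-05,
        1.32071259e+00, -6.66193816e-02]), 'joint_velocities': array([-0.00044466,  0.00093383,  0.00116313,  0.0014665 , -0.00010386,
        0.00011348]), 'effort': array([-7.00660257e-04, -5.43502486e+01, -3.61795235e+01, -1.60128948e-04,
        4.07019150e-03, -1.12120804e-05]), 'tcp_pos': array([ 161.87512369, -525.42859895,  255.70719627]), 'orientation': array([-3.14040127e+00, -9.44196599e-05,  2.98845404e-01]), 'wrist_force': array([ 0.31830411, -0.94277313, -0.49852262]), 'ft_torque': array([ 0.03073506, -0.02607618, -0.00886279]), 'grasp_force': 0.0, 'gripper_width': 85.52697351035886}
side [[393.4, 0.0, 322.9], [0.0, 393.4, 203.2], [0.0, 0.0, 1.0]] [[0.999, -0.029, 0.038, 500.672], [-0.048, -0.521, 0.852, -916.901], [-0.005, -0.853, -0.522, 701.871], [0.0, 0.0, 0.0, 1.0]]
side card [(0.97, [490.6, -298.8, 12.9])]
side rail [(0.66, [488.9, -301.7, 87.9]), (0.55, [511.8, -290.3, 1.7])]
side rack [(0.58, [510.7, -291.4, 3.2]), (0.4, [529.1, -34.5, 70.6])]
side spare 
[... 229 characters left out ...]
17.7])]
side mark [(0.47, [583.2, 112.6, 24.6])]
top [[437.3, 0.0, 321.5], [0.0, 437.3, 199.3], [0.0, 0.0, 1.0]] [[0.001, -0.996, 0.093, 436.567], [-1.0, -0.001, -0.007, 91.798], [0.007, -0.093, -0.996, 1255.077], [0.0, 0.0, 0.0, 1.0]]
top card [(0.48, [489.2, -297.0, 10.6])]
top rail [(0.63, [493.5, -298.0, 89.3])]
top rack [(0.73, [513.5, -291.0, -1.7])]
top spare [(0.37, [533.1, -283.2, 12.2])]
top jig [(0.87, [526.3, -30.1, 2.8])]
top slot [(0.72, [523.4, -31.4, 24.1])]
top mouth [(0.67, [532.4, -31.9, 67.8]), (0.24, [580.1, 87.4, 17.9])]
top grip [(0.73, [540.6, 90.3, 50.2])]
top pointer [(0.74, [584.7, 89.3, 16.0])]
top mark [(0.69, [488.7, -295.3, 10.9]), (0.51, [589.7, 111.2, 28.0])]
```

```bash
python3 - <<'E'
import cv2
t=cv2.imread("pics/top0.png");s=cv2.imread("pics/side0.png")
# crop side
cv2.imwrite("pics/s1.png",cv2.resize(s[60:360,200:480],None,fx=2,fy=2,interpolation=cv2.INTER_CUBIC))
E
```

```text
(no output)
```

View pics/side0.png

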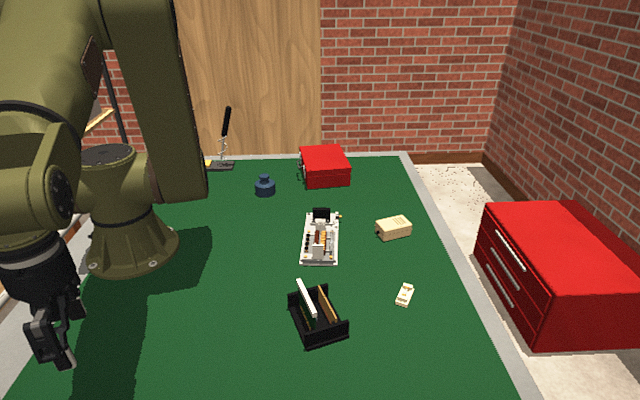

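View pics/top0.png

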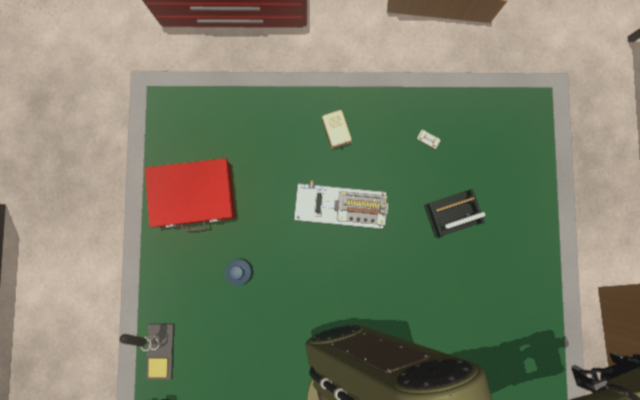

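Top: card rail is the white bar at about (465,221), with the tan spare at (455,205). The jig is at (340,206), with the handle at (319,203). Next I'll measure edges and angles.

```bash
cat >h.py <<'E'
from bench import bot, viewer, finder
import cv2,numpy as np
def ray(c,uv,z):
    K=viewer.get_calibration(c);M,P=np.array(K["mtx"]),np.array(K["pose"])
    uv=np.atleast_2d(uv).astype(float)
    d=(np.linalg.inv(M)@np.c_[uv,np.ones(len(uv))].T).T@P[:3,:3].T;o=P[:3,3]
    return (o+d*((z-o[2])/d[:,2])[:,None])
def proj(c,X):
    K=viewer.get_calibration(c);M,P=np.array(K["mtx"]),np.array(K["pose"])
    q=(np.atleast_2d(X)-P[:3,3])@P[:3,:3]@M.T
    return q[:,:2]/q[:,2:]
def rect(c,m,z):
    """min-area rectangle of the largest blob, pixels mapped onto plane z: centre, size, yaw of long side"""
    n,l,st,_=cv2.connectedComponentsWithStats(m.astype(np.uint8))
    k=1+np.argmax(st[1:,4]);v,u=np.nonzero(l==k)
    p=ray(c,np.c_[u,v],z)[:,:2].astype(np.float32)
    (x,y),(w,h),a=cv2.minAreaRect(p)
    if w<h:a+=90;w,h=h,w
    e=np.linalg.eigh(np.cov(p.T))[1][:,1]
    return [round(float(i),1) for i in(x,y,w,h,a,np.degrees(np.arctan2(e[1],e[0]))%180)],p.mean(0).round(1)
E
python3 - <<'E'
from h import *
for c in("top","side"):
    im=viewer.grab_frame(c)
    hsv=cv2.cvtColor(im,cv2.COLOR_RGB2HSV)
    for n,z in(("rack",48),("jig",8),("rail",94),("card",94),("spare",58),("drawbar",66),("pointer",18),("mark",26)):
        r=finder.silhouettes(n,c)
        for q in r[:1]:
            m=q["region"];
            v,u=np.nonzero(m);print(c,n,round(q["score"],2),m.sum(),(u.min(),u.max(),v.min(),v.max()),rect(c,m,z))
    # white rail threshold
    m=np.zeros(im.shape[:2],bool)
    sl=(slice(200,245),slice(425,495)) if c=="top" else (slice(270,325),slice(285,322))
    m[sl]=((hsv[...,2]>150)&(hsv[...,1]<60))[sl];print(c,"white rail",m.sum(),rect(c,m,94))
    if c=="top":
        a=im[170:250,280:500];cv2.imwrite("pics/tc.png",cv2.resize(a[:,:,::-1],(792,288),interpolation=cv2.INTER_CUBIC))
    else:
        a=im[190:360,270:420];cv2.imwrite("pics/sc.png",cv2.resize(a[:,:,::-1],(529,600),interpolation=cv2.INTER_CUBIC))
E
```

```text
top rack 0.58 1663 (np.int64(425), np.int64(483), np.int64(190), np.int64(237)) ([511.0, -282.4, 149.2, 99.2, 108.2, 110.9], array([ 513.9, -279.4], dtype=float32))
top jig 0.59 3269 (np.int64(295), np.int64(387), np.int64(182), np.int64(227)) ([537.6, 26.1, 262.2, 112.6, 84.0, 84.5], array([534.6,  28.4], dtype=float32))
top rail 0.56 200 (np.int64(443), np.int64(483), np.int64(214), np.int64(228)) ([490.9, -292.0, 113.0, 16.4, 110.0, 107.7], array([ 488. , -285.4], dtype=float32))
top card 0.77 238 (np.int64(443), np.int64(483), np.int64(213), np.int64(228)) ([490.0, -292.3, 113.0, 18.2, 110.3, 107.5], array([ 489.8, -292.3], dtype=float32))
top spare 0.66 1665 (np.int64(424), np.int64(484), np.int64(189), np.int64(237)) ([510.4, -280.4, 145.1, 100.3, 107.8, 109.1], array([ 513.8, -278.4], dtype=float32))
top drawbar 0.53 205 (np.int64(315), np.int64(333), np.int64(191), np.int64(214)) ([538.4, 76.1, 63.5, 48.2, 177.1, 16.4], array([539.1,  84.2], dtype=float32))
top pointer 0.77 229 (np.int64(314), np.int64(333), np.int64(191), np.int64(215)) ([537.3, 89.7, 59.9, 58.6, 137.4, 168.
[... 855 characters left out ...]
p.int64(286), np.int64(322)) ([528.5, -290.5, 113.0, 20.0, 108.0, 105.4], array([ 532.2, -299.7], dtype=float32))
side drawbar 0.58 317 (np.int64(310), np.int64(333), np.int64(207), np.int64(225)) ([539.9, 50.5, 96.1, 66.6, 86.0, 98.7], array([537.1,  52.3], dtype=float32))
side pointer 0.82 280 (np.int64(310), np.int64(333), np.int64(208), np.int64(225)) ([542.3, 120.5, 97.4, 71.5, 86.8, 98.9], array([541.8, 123.6], dtype=float32))
side mark 0.27 274 (np.int64(310), np.int64(332), np.int64(208), np.int64(225)) ([540.7, 108.6, 96.4, 67.4, 86.1, 98.5], array([540.6, 112.9], dtype=float32))
side white rail 209 ([491.3, -301.5, 120.0, 11.7, 108.2, 108.0], array([ 491.2, -301.9], dtype=float32))
```

View pics/tc.png

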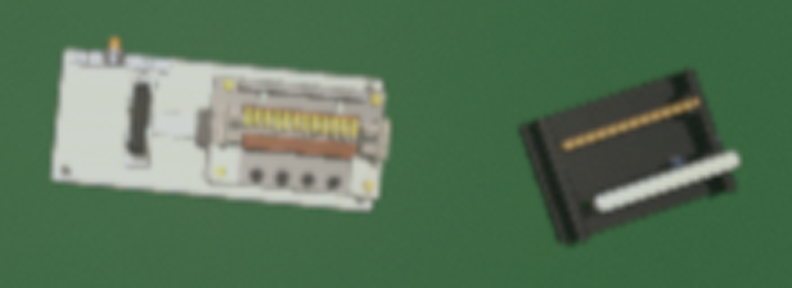

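View pics/sc.png

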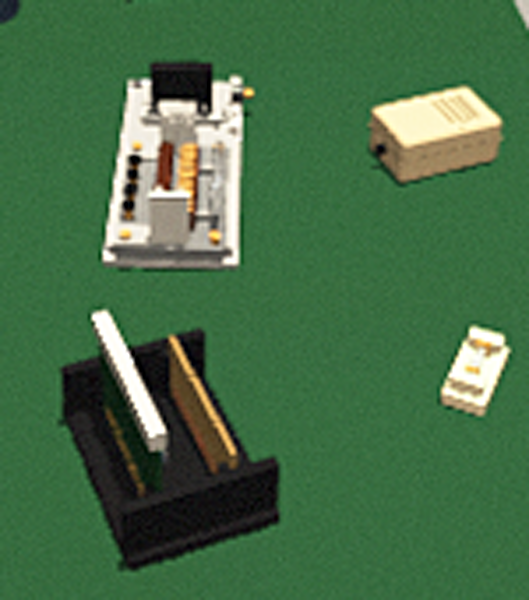

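Top crop: plate corners at crop (65,50), (52,180), (372,210) and (383,80). The rail runs (598,203)→(738,158) in the crop. The side crop shows the card leaning slightly in the left slot, with the rider's brass screw by the handle at (248,92). Next I'll refine the jig pose from its corners.

```bash
python3 - <<'E'
from h import *
q=np.array([(65,50),(52,180),(372,210),(383,80)])/3.6+[280,170]-.4
P=ray("top",q,8)[:,:2];print(P.round(1).tolist())
from scipy.optimize import least_squares
T=np.array([(-190,52),(-190,-52),(65,-52),(65,52)])
R=lambda a:np.array([[np.cos(a),-np.sin(a)],[np.sin(a),np.cos(a)]])
r=least_squares(lambda p:((T@R(p[2]).T+p[:2])-P).ravel(),[530,-34,-1.67]);print(r.x.round(3),np.degrees(r.x[2]),r.fun.round(1))
s=np.array([(103,248),(240,250)])/3.527+[270,190]-.4
print(ray("side",s,8).round(1), (T@R(r.x[2]).T+r.x[:2]).round(1))
# sharper threshold fits of plate in both images: IoU with projected plate
from scipy.optimize import minimize
# points of interest again, repeated for averages
for n in("slot","mouth","grip","pointer","mark","rail"):
    for c in("top","side"):
        o=[]
        for k in range(3):
            viewer.grab_frame(c)
            z=finder.spot_point(n,c)
            if z:o.append(np.round(z[0]["position"],1).tolist())
        print(n,c,o)
E
```

```text
[[599.0, 152.0], [495.2, 161.7], [471.7, -91.7], [575.2, -101.8]]
[529.48  -32.176  -1.664] -95.34632514783351 [-0.   0.2  0.2  0.2 -0.1 -0.4 -0.   0. ]
[[471.  -77.9   8. ]
 [576.9 -86.    8. ]] [[ 599.   152.2]
 [ 495.4  161.8]
 [ 471.6  -92. ]
 [ 575.2 -101.7]]
slot top [[527.4, -31.9, 23.5], [526.9, -34.3, 21.8], [527.3, -31.7, 23.6]]
slot side [[529.2, -30.7, 24.1]]
mouth top [[529.1, -28.2, 71.2], [531.8, -30.1, 68.2], [532.1, -28.9, 67.7]]
mouth side [[533.4, -33.4, 71.4], [529.6, -34.9, 70.2]]
grip top [[539.8, 91.5, 51.6], [539.9, 92.1, 49.4], [539.6, 90.5, 52.2]]
grip side [[545.0, 96.2, 54.1], [546.1, 92.8, 50.6], [542.3, 97.3, 55.2]]
pointer top [[578.6, 90.8, 16.8], [579.8, 89.0, 20.3], [580.1, 87.3, 18.1]]
pointer side [[578.7, 89.7, 16.1], [578.4, 92.6, 17.6], [564.1, 447.5, -2.1]]
mark top [[588.5, 109.7, 28.9], [586.9, 112.6, 25.3], [588.0, 117.0, 25.2]]
mark side [[582.1, 111.9, 20.9], [586.6, 110.6, 25.1], [586.4, 111.0, 26.2]]
rail top [[494.8, -296.9, 87.2], [492.3, -296.5, 86.4], [493.8, -298.0, 89.2]]
rail side [[486.9, -298.1, 89.5], [490.2, -303.4, 88.3], [489.5, -301.4, 89.0]]
```

```bash
cat >>h.py <<'E'
def plan(x,y,z,yaw_deg,n):
    """rows (tool axes, tool pointing down) from the measured pose to the target"""
    s=bot.get_state();p=np.array(s["tcp_pos"]);a=s["orientation"][2]
    da=(np.radians(yaw_deg)-a+np.pi)%(2*np.pi)-np.pi
    d=(np.array([x,y,z])-p)/n
    print("t",round(s["time_s"],2),p.round(1),s["orientation"].round(4),"w",round(s["gripper_width"],1),"gf",round(s["grasp_force"],1),"F",np.round(s["wrist_force"],1),"j",np.round(s["joint_pos"],2))
    for k in range(n):
        q=a+da/n*k;c,t=np.cos(q),np.sin(q)
        print([[round(c*d[0]+t*d[1],1),round(t*d[0]-c*d[1],1),round(-d[2],1)],round(-da/n,4)])
E
python3 -c "
from h import *
plan(491,-298.5,190,108.4,15)"
```

```text
t 5.6 [ 161.9 -525.6  256.3] [ 3.1416 -0.      0.2988] w 85.7 gf 0.0 F [-0.2  0.3  0.5] j [-1.34  0.3   1.52  0.    1.32 -0.07]
[[np.float64(25.4), np.float64(-8.0), np.float64(4.4)], np.float64(-0.1062)]
[[np.float64(26.1), np.float64(-5.3), np.float64(4.4)], np.float64(-0.1062)]
[[np.float64(26.5), np.float64(-2.5), np.float64(4.4)], np.float64(-0.1062)]
[[np.float64(26.7), np.float64(0.4), np.float64(4.4)], np.float64(-0.1062)]
[[np.float64(26.5), np.float64(3.2), np.float64(4.4)], np.float64(-0.1062)]
[[np.float64(26.0), np.float64(6.0), np.float64(4.4)], np.float64(-0.1062)]
[[np.float64(25.2), np.float64(8.7), np.float64(4.4)], np.float64(-0.1062)]
[[np.float64(24.1), np.float64(11.3), np.float64(4.4)], np.float64(-0.1062)]
[[np.float64(22.8), np.float64(13.8), np.float64(4.4)], np.float64(-0.1062)]
[[np.float64(21.2), np.float64(16.1), np.float64(4.4)], np.float64(-0.1062)]
[[np.float64(19.4), np.float64(18.3), np.float64(4.4)], np.float64(-0.1062)]
[[np.float64(17.3), np.float64(20.3), np.float64(4.4)], np.float64(-0.1062)]
[[np.float64(15.1), np.float64(22.0), np.float64(4.4)], np.float64(-0.1062)]
[[np.float64(12.7), np.float64(23.5), np.float64(4.4)], np.float64(-0.1062)]
[[np.float64(10.1), np.float64(24.7), np.float64(4.4)], np.float64(-0.1062)]
```

Call:
{"op": "apply_moves", "data": {
  "deltas": [
    [[25.4,-8,4.4],-0.106],
    [[26.1,-5.3,4.4],-0.106],
    [[26.5,-2.5,4.4],-0.106],
    [[26.7,0.4,4.4],-0.106],
    [[26.5,3.2,4.4],-0.106]
  ],
  "hand": 1,
  "newtons": 40
}}

```text
time_s: 6.02
tcp_pos: [272.5, -449.2, 234.2]
orientation: [3.141, 0.0, 0.834]
wrist_force: [0.1, -1.0, -1.2]
gripper_width: 85.5
grasp_force: 0.0
```

Call:
{"op": "apply_moves", "data": {
  "deltas": [
    [[26,6,4.4],-0.106],
    [[25.2,8.7,4.4],-0.106],
    [[24.1,11.3,4.4],-0.106],
    [[22.8,13.8,4.4],-0.106],
    [[21.2,16.1,4.4],-0.106]
  ]
}}

```text
time_s: 6.43
tcp_pos: [382.4, -373.6, 212.2]
orientation: [3.141, 0.0, 1.364]
wrist_force: [0.6, -0.7, -0.4]
gripper_width: 85.2
grasp_force: 0.0
```

Call:
{"op": "apply_moves", "data": {
  "deltas": [
    [[19.4,18.3,4.4],-0.106],
    [[17.3,20.3,4.4],-0.106],
    [[15.1,22,4.4],-0.106],
    [[12.7,23.5,4.4],-0.106],
    [[10.1,24.7,4.4],-0.106]
  ]
}}

```text
time_s: 6.85
tcp_pos: [492.5, -298.1, 190.1]
orientation: [3.142, 0.0, 1.894]
wrist_force: [-0.4, -0.3, 0.1]
gripper_width: 85.6
grasp_force: 0.0
```

Call:
{"op": "apply_moves", "data": {
  "deltas": [
    [[0,0,0],0],
    [[0,0,0],0],
    [[0,0,0],0],
    [[0,0,0],0],
    [[0,0,0],0]
  ]
}}

```text
time_s: 7.27
tcp_pos: [490.9, -299.7, 190.6]
orientation: [3.141, 0.0, 1.887]
wrist_force: [0.0, -0.4, 0.6]
gripper_width: 85.5
grasp_force: 0.0
```

```bash
python3 -c "
from h import *
plan(491,-298.5,93,108.4,5)"
```

```text
t 7.27 [ 490.9 -299.7  190.6] [3.1414e+00 4.0000e-04 1.8870e+00] w 85.5 gf 0.0 F [ 0.  -0.4  0.6] j [-0.61  0.41  1.52 -0.    1.2  -0.93]
[[np.float64(0.2), np.float64(0.1), np.float64(19.5)], np.float64(-0.001)]
[[np.float64(0.2), np.float64(0.1), np.float64(19.5)], np.float64(-0.001)]
[[np.float64(0.2), np.float64(0.1), np.float64(19.5)], np.float64(-0.001)]
[[np.float64(0.2), np.float64(0.1), np.float64(19.5)], np.float64(-0.001)]
[[np.float64(0.2), np.float64(0.1), np.float64(19.5)], np.float64(-0.001)]
```

Call:
{"op": "apply_moves", "data": {
  "deltas": [
    [[0.2,0,19.5],-0.001],
    [[0.2,0,19.5],-0.001],
    [[0.2,0,19.5],-0.001],
    [[0.2,0,19.5],-0.001],
    [[0.2,0,19.5],-0.001]
  ]
}}

```text
time_s: 7.68
tcp_pos: [490.7, -298.7, 92.2]
orientation: [3.141, 0.001, 1.892]
wrist_force: [-0.2, -0.5, -0.6]
gripper_width: 85.6
grasp_force: 0.0
```

Call:
{"op": "apply_moves", "data": {
  "deltas": [
    [[0,0,0],0],
    [[0,0,0],0],
    [[0,0,0],0],
    [[0,0,0],0],
    [[0,0,0],0]
  ],
  "hand": -1,
  "newtons": 40
}}

```text
time_s: 8.1
tcp_pos: [491.5, -298.4, 94.1]
orientation: [3.14, 0.002, 1.894]
wrist_force: [0.6, -0.1, -0.0]
gripper_width: 25.6
grasp_force: 0.0
```

Call:
{"op": "apply_moves", "data": {
  "deltas": [
    [[0,0,0],0],
    [[0,0,0],0],
    [[0,0,0],0],
    [[0,0,0],0],
    [[0,0,0],0]
  ]
}}

```text
time_s: 8.52
tcp_pos: [491.3, -298.3, 93.7]
orientation: [3.141, 0.001, 1.894]
wrist_force: [-2.7, 0.1, 6.8]
gripper_width: 9.5
grasp_force: 40.2
```

Call:
{"op": "apply_moves", "data": {
  "deltas": [
    [[0,0,-10],0],
    [[0,0,-20],0],
    [[0,0,-25],0],
    [[0,0,-25],0],
    [[0,0,-20],0]
  ]
}}

```text
time_s: 8.93
tcp_pos: [491.2, -298.1, 195.4]
orientation: [3.141, 0.001, 1.894]
wrist_force: [0.5, 0.4, -0.8]
gripper_width: 9.3
grasp_force: 39.5
```

```bash
python3 -c "
from h import *
plan(529.5,-32.2,193.5,84.65,10)"
```

```text
t 8.93 [ 491.2 -298.1  195.4] [3.1407e+00 1.1000e-03 1.8939e+00] w 9.3 gf 39.5 F [ 0.5  0.4 -0.8] j [-0.61  0.41  1.52  0.    1.21 -0.93]
[[np.float64(24.0), np.float64(12.1), np.float64(0.2)], np.float64(0.0416)]
[[np.float64(24.5), np.float64(11.1), np.float64(0.2)], np.float64(0.0416)]
[[np.float64(24.9), np.float64(10.0), np.float64(0.2)], np.float64(0.0416)]
[[np.float64(25.3), np.float64(9.0), np.float64(0.2)], np.float64(0.0416)]
[[np.float64(25.7), np.float64(7.9), np.float64(0.2)], np.float64(0.0416)]
[[np.float64(26.0), np.float64(6.8), np.float64(0.2)], np.float64(0.0416)]
[[np.float64(26.2), np.float64(5.8), np.float64(0.2)], np.float64(0.0416)]
[[np.float64(26.5), np.float64(4.7), np.float64(0.2)], np.float64(0.0416)]
[[np.float64(26.6), np.float64(3.6), np.float64(0.2)], np.float64(0.0416)]
[[np.float64(26.7), np.float64(2.4), np.float64(0.2)], np.float64(0.0416)]
```

Call:
{"op": "apply_moves", "data": {
  "deltas": [
    [[24,12.1,0],0.0416],
    [[24.5,11.1,0],0.0416],
    [[24.9,10,0],0.0416],
    [[25.3,9,0],0.0416],
    [[25.7,7.9,0],0.0416]
  ]
}}

```text
time_s: 9.35
tcp_pos: [510.2, -163.8, 193.5]
orientation: [3.141, 0.0, 1.684]
wrist_force: [0.5, -0.2, -0.6]
gripper_width: 9.2
grasp_force: 39.5
```

Call:
{"op": "apply_moves", "data": {
  "deltas": [
    [[26,6.8,0],0.0416],
    [[26.2,5.8,0],0.0416],
    [[26.5,4.7,0],0.0416],
    [[26.6,3.6,0],0.0416],
    [[26.7,2.4,0],0.0416]
  ]
}}

```text
time_s: 9.77
tcp_pos: [529.4, -30.8, 193.5]
orientation: [3.141, -0.0, 1.476]
wrist_force: [0.8, -0.6, -0.7]
gripper_width: 9.1
grasp_force: 39.5
```

Call:
{"op": "apply_moves", "data": {
  "deltas": [
    [[0,0,0],0],
    [[0,0,0],0],
    [[0,0,0],0],
    [[0,0,0],0],
    [[0,0,0],0]
  ]
}}

```text
time_s: 10.18
tcp_pos: [529.3, -33.0, 192.9]
orientation: [-3.142, 0.0, 1.477]
wrist_force: [0.1, -0.6, -0.9]
gripper_width: 9.1
grasp_force: 39.5
```

```bash
python3 - <<'E'
from h import *
plan(529.5,-32.2,193.5,84.65,1)
im=viewer.grab_frame("side")
a=im[130:290,240:400];cv2.imwrite("pics/side2.png",cv2.resize(a[:,:,::-1],(600,600),interpolation=cv2.INTER_CUBIC))
for n in("card","rail"):
    print(n,[(round(q["score"],2),np.round(q["position"],1)) for q in finder.spot_point(n,"side")[:2]])
E
```

```text
t 10.18 [529.3 -33.  192.9] [-3.1416  0.      1.4769] w 9.1 gf 39.5 F [ 0.1 -0.6 -0.9] j [-0.13  0.32  1.65 -0.    1.17 -0.04]
[[np.float64(0.8), np.float64(0.1), np.float64(-0.6)], np.float64(-0.0005)]
card [(0.61, array([529.7, -32.7, 110. ])), (0.16, array([ 7.304e+02, -2.274e+02, -3.000e-01]))]
rail [(0.61, array([528.7, -34.9, 186.8]))]
```

View pics/side2.png

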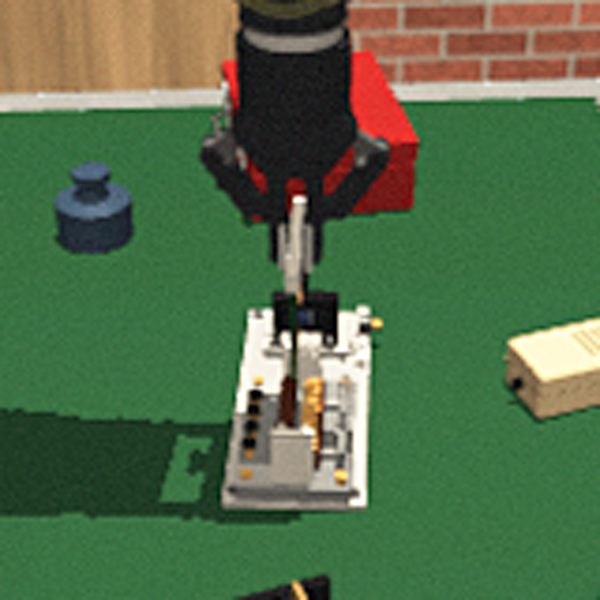

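The card hangs in the gripper over the jig; near rail end at about crop (300,198), near guide at (292,430). I'll overlay the model on both views to check alignment.

```bash
python3 - <<'E'
from h import *
a=np.radians(-95.35);R=np.array([[np.cos(a),-np.sin(a)],[np.sin(a),np.cos(a)]])
def J(x,y,z): 
    q=R@[x,y]+[529.5,-32.2];return [*q,z]
def draw(c,im,x0,y0,w,h,k):
    b=cv2.resize(im[y0:y0+h,x0:x0+w,::-1],None,fx=k,fy=k,interpolation=cv2.INTER_CUBIC)
    def L(P,col):
        q=(proj(c,P)+.5-[x0,y0])*k
        cv2.polylines(b,[np.round(q).astype(np.int32)],False,col,1)
    for z,col in((8,(0,0,255)),(0,(255,0,255))):
        L([J(-190,52,z),J(-190,-52,z),J(65,-52,z),J(65,52,z),J(-190,52,z)],col)
    L([J(-56,0,71),J(56,0,71)],(255,255,0));L([J(-56,0,22),J(56,0,22)],(255,0,0))
    L([J(-55,-5,194),J(-55,5,194),J(55,5,194),J(55,-5,194),J(-55,-5,194)],(0,255,255))
    L([J(-55,0,110),J(55,0,110)],(0,255,255))
    return b
s=draw("side",viewer.grab_frame("side"),285,160,70,110,5)
t=draw("top",viewer.grab_frame("top"),285,165,110,75,4)
o=np.zeros((560,800,3),np.uint8);o[:550,:350]=s;o[:300,360:800]=t
cv2.imwrite("pics/ov.png",o)
E
```

```text
(no output)
```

View pics/ov.png

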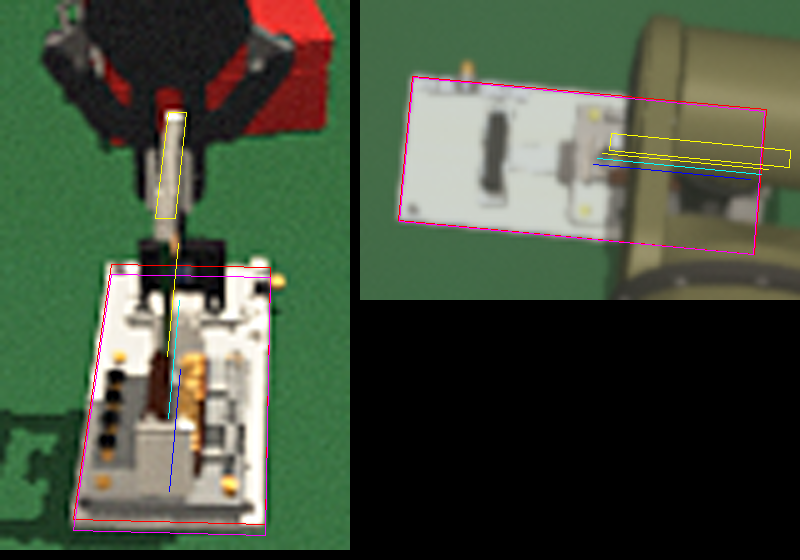

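Alignment matches to within about 1 mm in both views. I'll lower it in stages and watch the force.

Call:
{"op": "apply_moves", "data": {
  "deltas": [
    [[0.4,0,8],0],
    [[0,0,8],0],
    [[0,0,6],0],
    [[0,0,6],0],
    [[0,0,6],0]
  ]
}}

```text
time_s: 10.85
tcp_pos: [529.3, -31.7, 157.9]
orientation: [-3.141, -0.0, 1.478]
wrist_force: [-0.2, -1.0, -0.6]
gripper_width: 9.4
grasp_force: 39.5
```

Call:
{"op": "apply_moves", "data": {
  "deltas": [
    [[0,0,4],0],
    [[0,0,4],0],
    [[0,0,4],0],
    [[0,0,4],0],
    [[0,0,4],0]
  ]
}}

```text
time_s: 11.27
tcp_pos: [529.5, -31.7, 138.5]
orientation: [3.141, 0.0, 1.478]
wrist_force: [-0.2, 0.1, -0.6]
gripper_width: 9.2
grasp_force: 39.5
```

Call:
{"op": "apply_moves", "data": {
  "deltas": [
    [[0,0,4],0],
    [[0,0,4],0],
    [[0,0,4],0],
    [[0,0,4],0],
    [[0,0,4],0]
  ]
}}

```text
time_s: 11.68
tcp_pos: [529.4, -31.8, 118.4]
orientation: [3.142, 0.0, 1.478]
wrist_force: [0.4, -0.0, -1.0]
gripper_width: 9.3
grasp_force: 39.5
```

Call:
{"op": "apply_moves", "data": {
  "deltas": [
    [[0,0,2.5],0],
    [[0,0,2.5],0],
    [[0,0,2],0],
    [[0,0,2],0],
    [[0,0,1.5],0]
  ]
}}

```text
time_s: 12.1
tcp_pos: [529.4, -31.8, 108.1]
orientation: [3.142, 0.0, 1.478]
wrist_force: [-0.4, -0.2, -1.7]
gripper_width: 9.3
grasp_force: 39.5
```

Call:
{"op": "apply_moves", "data": {
  "deltas": [
    [[0,0,0.6],0],
    [[0,0,0.6],0],
    [[0,0,0.6],0],
    [[0,0,0.5],0],
    [[0,0,0.5],0]
  ]
}}

```text
time_s: 12.52
tcp_pos: [529.6, -31.8, 105.7]
orientation: [3.141, -0.0, 1.478]
wrist_force: [-0.2, 1.3, 5.7]
gripper_width: 9.1
grasp_force: 40.6
```

Call:
{"op": "apply_moves", "data": {
  "deltas": [
    [[0,0,0.3],0],
    [[0,0,0.3],0],
    [[0,0,0.2],0],
    [[0,0,0],0],
    [[0,0,0],0]
  ]
}}

```text
time_s: 12.93
tcp_pos: [529.9, -31.8, 105.7]
orientation: [3.14, -0.0, 1.478]
wrist_force: [-1.4, 1.1, 8.9]
gripper_width: 8.9
grasp_force: 40.9
```

Call:
{"op": "apply_moves", "data": {
  "deltas": [
    [[0,0,0],0],
    [[0,0,0],0],
    [[0,0,0],0],
    [[0,0,0],0],
    [[0,0,0],0]
  ],
  "hand": 0.18
}}

```text
time_s: 13.35
tcp_pos: [529.4, -31.8, 104.6]
orientation: [-3.141, 0.0, 1.478]
wrist_force: [-0.7, -0.3, 0.2]
gripper_width: 50.3
grasp_force: 0.0
```

Call:
{"op": "apply_moves", "data": {
  "deltas": [
    [[0,0,-4],0],
    [[0,0,-10],0],
    [[0,0,-20],0],
    [[0,0,-20],0],
    [[0,0,-20],0]
  ]
}}

```text
time_s: 13.77
tcp_pos: [529.4, -31.8, 180.5]
orientation: [3.141, -0.0, 1.478]
wrist_force: [-0.3, 0.9, 0.1]
gripper_width: 50.7
grasp_force: 0.0
```

```bash
python3 - <<'E'
from h import *
plan(541.2,92.3,145,174.65,15)
im=viewer.grab_frame("side")
a=im[190:270,280:360];cv2.imwrite("pics/side3.png",cv2.resize(a[:,:,::-1],(600,600),interpolation=cv2.INTER_CUBIC))
E
```

```text
t 13.77 [529.4 -31.8 180.5] [ 3.1412 -0.      1.4778] w 50.7 gf 0.0 F [-0.3  0.9  0.1] j [-0.13  0.33  1.66  0.    1.14 -0.04]
[[np.float64(8.3), np.float64(0.0), np.float64(2.4)], np.float64(-0.1047)]
[[np.float64(8.3), np.float64(0.9), np.float64(2.4)], np.float64(-0.1047)]
[[np.float64(8.1), np.float64(1.7), np.float64(2.4)], np.float64(-0.1047)]
[[np.float64(7.9), np.float64(2.6), np.float64(2.4)], np.float64(-0.1047)]
[[np.float64(7.6), np.float64(3.4), np.float64(2.4)], np.float64(-0.1047)]
[[np.float64(7.2), np.float64(4.2), np.float64(2.4)], np.float64(-0.1047)]
[[np.float64(6.7), np.float64(4.9), np.float64(2.4)], np.float64(-0.1047)]
[[np.float64(6.2), np.float64(5.6), np.float64(2.4)], np.float64(-0.1047)]
[[np.float64(5.5), np.float64(6.2), np.float64(2.4)], np.float64(-0.1047)]
[[np.float64(4.9), np.float64(6.7), np.float64(2.4)], np.float64(-0.1047)]
[[np.float64(4.1), np.float64(7.2), np.float64(2.4)], np.float64(-0.1047)]
[[np.float64(3.4), np.float64(7.6), np.float64(2.4)], np.float64(-0.1047)]
[[np.float64(2.6), np.float64(7.9), np.float64(2.4)], np.float64(-0.1047)]
[[np.float64(1.7), np.float64(8.1), np.float64(2.4)], np.float64(-0.1047)]
[[np.float64(0.9), np.float64(8.3), np.float64(2.4)], np.float64(-0.1047)]
```

View pics/side3.png

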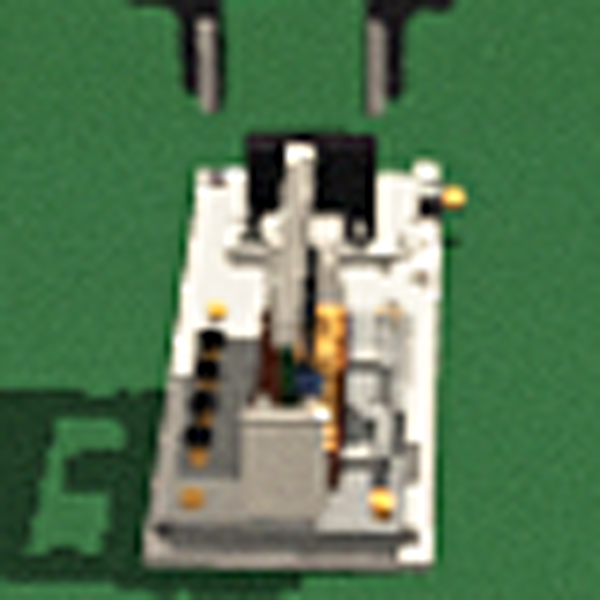

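The card sits upright in the guides, with its rail running crop (300,150)→(285,350). On to the handle.

Call:
{"op": "apply_moves", "data": {
  "deltas": [
    [[8.3,0,2.4],-0.1047],
    [[8.3,0.9,2.4],-0.1047],
    [[8.1,1.7,2.4],-0.1047],
    [[7.9,2.6,2.4],-0.1047],
    [[7.6,3.4,2.4],-0.1047]
  ]
}}

```text
time_s: 14.23
tcp_pos: [533.5, 10.0, 167.4]
orientation: [3.141, 0.0, 2.006]
wrist_force: [0.4, -0.2, 0.2]
gripper_width: 50.5
grasp_force: 0.0
```

Call:
{"op": "apply_moves", "data": {
  "deltas": [
    [[7.2,4.2,2.4],-0.1047],
    [[6.7,4.9,2.4],-0.1047],
    [[6.2,5.6,2.4],-0.1047],
    [[5.5,6.2,2.4],-0.1047],
    [[4.9,6.7,2.4],-0.1047]
  ]
}}

```text
time_s: 14.65
tcp_pos: [537.5, 51.4, 155.4]
orientation: [3.141, 0.001, 2.53]
wrist_force: [-0.1, -0.7, -0.2]
gripper_width: 50.6
grasp_force: 0.0
```

Call:
{"op": "apply_moves", "data": {
  "deltas": [
    [[4.1,7.2,2.4],-0.1047],
    [[3.4,7.6,2.4],-0.1047],
    [[2.6,7.9,2.4],-0.1047],
    [[1.7,8.1,2.4],-0.1047],
    [[0.9,8.3,2.4],-0.1047]
  ]
}}

```text
time_s: 15.07
tcp_pos: [541.4, 92.8, 143.4]
orientation: [3.141, 0.001, 3.053]
wrist_force: [-0.8, -0.5, -0.4]
gripper_width: 50.6
grasp_force: 0.0
```

Call:
{"op": "apply_moves", "data": {
  "deltas": [
    [[0,0,0],0],
    [[0,0,0],0],
    [[0,0,0],0],
    [[0,0,0],0],
    [[0,0,0],0]
  ]
}}

```text
time_s: 15.48
tcp_pos: [541.3, 92.0, 143.0]
orientation: [3.142, 0.0, 3.046]
wrist_force: [-0.4, -0.3, 0.3]
gripper_width: 50.1
grasp_force: 0.0
```

```bash
python3 - <<'E'
from h import *
plan(541.2,92.5,56,174.65,10)
E
```

```text
t 15.48 [541.3  92.  143. ] [3.1415e+00 4.0000e-04 3.0462e+00] w 50.1 gf 0.0 F [-0.4 -0.3  0.3] j [ 0.1   0.42  1.64 -0.    1.08 -1.37]
[[np.float64(0.0), np.float64(0.1), np.float64(8.7)], np.float64(-0.0002)]
[[np.float64(0.0), np.float64(0.1), np.float64(8.7)], np.float64(-0.0002)]
[[np.float64(0.0), np.float64(0.1), np.float64(8.7)], np.float64(-0.0002)]
[[np.float64(0.0), np.float64(0.1), np.float64(8.7)], np.float64(-0.0002)]
[[np.float64(0.0), np.float64(0.1), np.float64(8.7)], np.float64(-0.0002)]
[[np.float64(0.0), np.float64(0.1), np.float64(8.7)], np.float64(-0.0002)]
[[np.float64(0.0), np.float64(0.1), np.float64(8.7)], np.float64(-0.0002)]
[[np.float64(0.0), np.float64(0.1), np.float64(8.7)], np.float64(-0.0002)]
[[np.float64(0.0), np.float64(0.1), np.float64(8.7)], np.float64(-0.0002)]
[[np.float64(0.0), np.float64(0.1), np.float64(8.7)], np.float64(-0.0002)]
```

Call:
{"op": "apply_moves", "data": {
  "deltas": [
    [[0,0,8.7],0],
    [[0,0,8.7],0],
    [[0,0,8.7],0],
    [[0,0,8.7],0],
    [[0,0,8.7],0]
  ]
}}

```text
time_s: 15.9
tcp_pos: [540.9, 92.3, 97.8]
orientation: [-3.141, -0.001, 3.048]
wrist_force: [-0.2, -0.5, -0.5]
gripper_width: 50.0
grasp_force: 0.0
```

Call:
{"op": "apply_moves", "data": {
  "deltas": [
    [[0,0,8.7],0],
    [[0,0,8.7],0],
    [[0,0,8.7],0],
    [[0,0,8.7],0],
    [[0,0,8.7],0]
  ]
}}

```text
time_s: 16.32
tcp_pos: [541.2, 92.4, 54.8]
orientation: [-3.142, -0.0, 3.048]
wrist_force: [0.6, -0.4, -0.4]
gripper_width: 50.2
grasp_force: 0.0
```

Call:
{"op": "apply_moves", "data": {
  "deltas": [
    [[0,0,0],0],
    [[0,0,0],0],
    [[0,0,0],0],
    [[0,0,0],0],
    [[0,0,0],0]
  ],
  "hand": -1,
  "newtons": 60
}}

```text
time_s: 16.73
tcp_pos: [541.4, 92.4, 56.1]
orientation: [3.141, 0.001, 3.048]
wrist_force: [1.0, 0.9, -0.4]
gripper_width: 13.4
grasp_force: 58.6
```

Call:
{"op": "apply_moves", "data": {
  "deltas": [
    [[0,0,0],0],
    [[0,0,0],0],
    [[0,0,0],0],
    [[0,0,0],0],
    [[0,0,0],0]
  ]
}}

```text
time_s: 17.15
tcp_pos: [541.4, 92.4, 56.1]
orientation: [3.141, 0.001, 3.048]
wrist_force: [0.1, 1.5, 6.2]
gripper_width: 13.2
grasp_force: 59.4
```

```bash
python3 - <<'E'
from h import *
plan(541.2,92.5,56,174.65,1)
im=viewer.grab_frame("top")
for n in("pointer","mark"):
  print(n,[(round(q["score"],2),np.round(q["position"],1)) for q in finder.spot_point(n,"top")[:2]])
a=im[175:235,285:365];b=im_s=viewer.grab_frame("side")[195:235,310:350]
o=np.zeros((600,800,3),np.uint8)
cv2.imwrite("pics/t4.png",cv2.resize(a[:,:,::-1],(800,600),interpolation=cv2.INTER_CUBIC))
cv2.imwrite("pics/s4.png",cv2.resize(b[:,:,::-1],(600,600),interpolation=cv2.INTER_CUBIC))
for n in("pointer","mark"):
  print(n,[(round(q["score"],2),np.round(q["position"],1)) for q in finder.spot_point(n,"side")[:2]])
E
```

```text
t 17.15 [541.4  92.4  56.1] [3.1414e+00 7.0000e-04 3.0483e+00] w 13.2 gf 59.4 F [0.1 1.5 6.2] j [ 0.1   0.55  1.69  0.    0.91 -1.38]
[[np.float64(0.2), np.float64(0.0), np.float64(0.1)], np.float64(0.0)]
pointer []
mark []
pointer [(0.64, array([581.8,  89.6,  15.7])), (0.62, array([ 5.621e+02,  4.500e+02, -3.000e-01]))]
mark [(0.46, array([583.3, 110.6,  21.8]))]
```

View pics/t4.png

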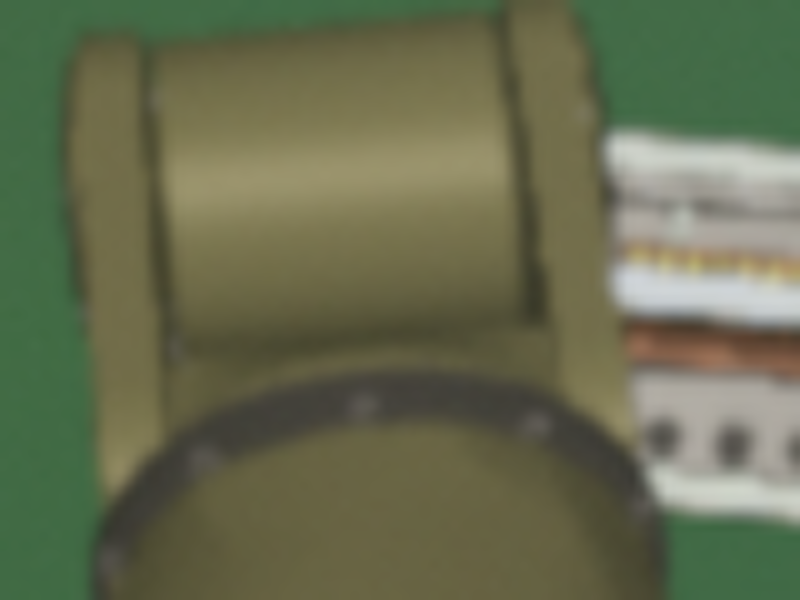

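View pics/s4.png

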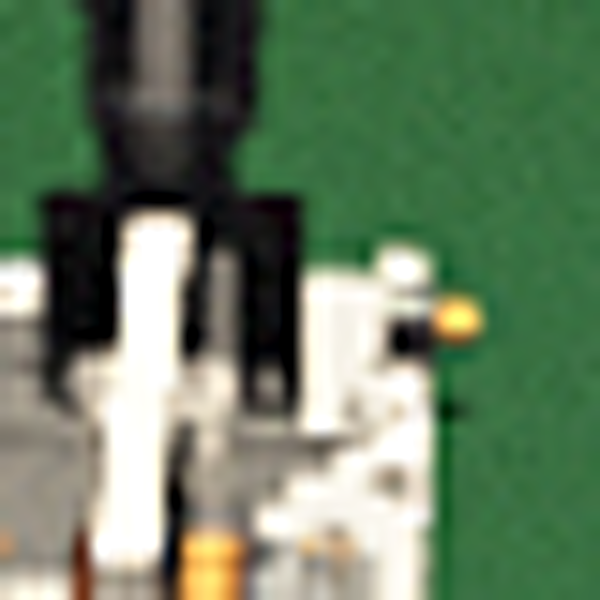

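Side crop: the rider is at (410,335) with its brass screw at (458,318), and the handle is gripped. The top camera's view is blocked by the arm, so I'll measure the rider numerically in the first pictures.

```bash
python3 - <<'E'
from h import *
a=np.radians(-95.35);xd=np.array([np.cos(a),np.sin(a)]);yd=np.array([-xd[1],xd[0]]);o=np.array([529.5,-32.2])
jx=lambda p:np.round([(p[:2]-o)@xd,(p[:2]-o)@yd],1)
for c,sl in(("top",(176,194,303,322)),("side",(205,225,328,346))):
    im=cv2.imread(f"pics/{c}0.png");r0,r1,c0,c1=sl
    p=im[r0:r1,c0:c1].astype(int)
    g=p.sum(2)//3;print(c,"cols",c0);
    for i,r in enumerate(g):print(r0+i,*["%3d"%v for v in r])
    w=np.clip(p[...,2]-p[...,0]-60,0,None)*(p[...,2]>p[...,1]);V,U=np.mgrid[r0:r1,c0:c1]
    uv=np.array([(w*U).sum(),(w*V).sum()])/w.sum();print("brass",uv.round(2),w.sum(),[(z,jx(ray(c,uv,z)[0])) for z in(18,21,26,30)])
    # expected pixel for rider at travel 26, y 46..58, and the pointer
    for X in((-125,40,18),(-149,50,26),(-155,50,26),(-163,50,26)):
        print(X,proj(c,[*(o+X[0]*xd+X[1]*yd),X[2]]).round(1))
E
```

```text
top cols 303
176  83  83  83  83  82  82  83  83  83  83  83  82  83  83  83  83  83  82  83
177  82  83  83  83  82  84  83  83  83  84  84  83  84  84  83  83  83  83  83
178  82  83  83  82  83  83  84  83  83  84  83  83  82  84  84  83  84  83  84
179  82  84  83  83  82  83  84  85  88  88  85  84  83  83  83  83  84  83  83
180  82  82  83  82  83  83  84  95 110 107  90  84  84  83  82  83  83  83  83
181  83  82  84  82  84  84  87 107 134 128 100  85  82  83  83  83  84  84  83
182  85  83  84  85  85  85  91 116 148 139 104  85  84  83  82  83  84  83  85
183 102  94  98 101 100  94 100 129 162 147 112  90  84  84  84  85  84  83  83
184 151 136 148 153 149 125 120 140 168 150 122 100  99 102 101 100  96  93  90
185 188 174 190 194 189 155 130 145 172 145 118 119 144 152 153 152 137 127 121
186 190 179 196 200 196 167 136 148 175 144 120 143 181 192 196 194 181 167 164
187 176 171 188 192 189 170 142 144 160 138 126 150 183 198 203 202 197 185 187
188 177 174 179 180 179 176 164 162 163 158 158 168 186 195 194 189 191 187 186
189 199 199 198 199 199 199 198 197 197 197 197
[... 1735 characters left out ...]
8 172 185 177 104  57  74  74  78  77  78  78
220 130  10 206 247 236 232 243 240 254 255 168  61  73  76  78  71  74  74
221  81  39 202 247 235 191 224 233 240 249 167  49  60  70  79  76  78  76
222  68 158 241 253 232 161 211 231 194 233 186  25  37  58  80  70  77  78
223 148 231 251 252 224 197 181 220 241 254 219  55  76  76  82  70  79  75
224 102 103  99  95 119 160 192 248 255 255 213  57  68  77  83  75  81  69
brass [339.93 215.72] 485 [(18, array([-158.2,   56.4])), (21, array([-153.7,   56.4])), (26, array([-146. ,   56.4])), (30, array([-139.9,   56.4]))]
(-125, 40, 18) [[334.5 221.5]]
(-149, 50, 26) [[337.9 215.2]]
(-155, 50, 26) [[337.9 214.1]]
(-163, 50, 26) [[338.  212.7]]
```

```bash
python3 - <<'E'
from h import *
a=np.radians(-95.35);xd=np.array([np.cos(a),np.sin(a)]);yd=np.array([-xd[1],xd[0]]);o=np.array([529.5,-32.2])
jx=lambda p:np.round([(p[:2]-o)@xd,(p[:2]-o)@yd],1)
g=cv2.imread("pics/top0.png").astype(int).sum(2)//3
w=np.clip(120-g[192:216,310:330],0,None);V,U=np.mgrid[192:216,310:330]
uv=np.array([(w*U).sum(),(w*V).sum()])/w.sum();print("handle",uv,jx(ray("top",uv,66)[0]))
print("line",jx(ray("top",[311.05,185.5],26)[0]))
for r in(195,203,211):print(g[r,308:332])
# plate end edges sub-pixel along rows near mid
print(g[200,290:302],g[212,290:302],g[186,294:303])
E
```

```text
handle [318.30491132 202.829809  ] [-125.    -2.8]
line [-150.5   47.7]
[206 206 206 206 206 206 205 199 171 111  77  76  76 117 174 196 204 206
 206 206 206 206 206 206]
[206 206 206 206 206 206 201 177 118  79  77  75  87 135 179 202 208 208
 208 208 208 208 208 208]
[206 206 206 206 205 201 181 133  83  68  69  76 112 164 198 206 206 206
 206 206 206 206 207 206]
[ 82  83  82  83  84 105 157 197 206 206 206 206] [ 82  83  83  88 132 186 204 206 206 206 206 206] [ 83  83  89 138 193 202 198 190 190]
```

Top view: handle at jig x = -125.0, white line at -150.5, so the travel needed is about 25.5 mm. Pulling.

Call:
{"op": "apply_moves", "data": {
  "deltas": [
    [[0,2,0],0],
    [[0,3,0],0],
    [[0,3,0],0],
    [[0,3,0],0],
    [[0,3,0],0]
  ]
}}

```text
time_s: 17.87
tcp_pos: [542.7, 105.5, 56.1]
orientation: [-3.14, 0.0, 3.048]
wrist_force: [-2.6, -9.9, 7.1]
gripper_width: 13.5
grasp_force: 60.0
```

Call:
{"op": "apply_moves", "data": {
  "deltas": [
    [[0,3,0],0],
    [[0,3,0],0],
    [[0,2.5,0],0],
    [[0,2,0],0],
    [[0,1,0],0]
  ]
}}

```text
time_s: 18.28
tcp_pos: [543.7, 116.7, 56.1]
orientation: [-3.14, 0.0, 3.048]
wrist_force: [-1.9, -11.7, 7.7]
gripper_width: 13.4
grasp_force: 60.1
```

Call:
{"op": "apply_moves", "data": {
  "deltas": [
    [[0,0,0],0],
    [[0,0,0],0],
    [[0,0,0],0],
    [[0,0,0],0],
    [[0,0,0],0]
  ]
}}

```text
time_s: 18.7
tcp_pos: [543.7, 116.6, 56.1]
orientation: [-3.14, 0.0, 3.048]
wrist_force: [-2.3, -9.3, 8.4]
gripper_width: 13.5
grasp_force: 60.0
```

```bash
python3 - <<'E'
from h import *
plan(543.8,117.8,56,174.65,1)
a=np.radians(-95.35);xd=np.array([np.cos(a),np.sin(a)]);o=np.array([529.5,-32.2])
D={"pointer":[],"mark":[]}
for k in range(6):
    im=viewer.grab_frame("side")
    for n in D:
        for q in finder.spot_point(n,"side")[:1]:
            p=q["position"];D[n].append(((p[:2]-o)@xd).round(1))
print(D)
for n in ("card","top"):
  if n=="card":print(finder.spot_point("card","side")[:1])
cv2.imwrite("pics/s5.png",cv2.resize(im[195:255,300:360,::-1],(600,600),interpolation=cv2.INTER_CUBIC))
g=im.astype(int).sum(2)//3
for r in range(208,226):print(r,*g[r,326:344])
E
```

```text
t 18.7 [543.7 116.6  56.1] [-3.1401e+00  3.0000e-04  3.0480e+00] w 13.5 gf 60.0 F [-2.3 -9.3  8.4] j [ 0.15  0.56  1.67 -0.    0.92 -1.33]
[[np.float64(0.0), np.float64(1.2), np.float64(0.1)], np.float64(-0.0002)]
{'pointer': [np.float64(-154.4), np.float64(-149.0), np.float64(-149.7), np.float64(-150.1), np.float64(-149.6), np.float64(-148.0)], 'mark': [np.float64(-147.9), np.float64(-148.5), np.float64(-147.8), np.float64(-148.1), np.float64(-147.1), np.float64(0.9)]}
[{'position': [530.4, -32.3, 22.5], 'score': 0.73}]
208 22 16 17 9 46 71 80 75 80 74 79 79 73 81 76 79 82 80
209 23 16 18 11 47 75 79 80 70 72 75 82 67 77 78 76 77 81
210 19 12 11 8 49 68 78 74 73 74 65 66 74 79 71 78 79 78
211 22 11 14 18 39 62 74 72 64 125 156 136 92 74 78 72 75 74
212 24 12 17 2 70 104 108 92 74 211 255 248 163 64 75 76 77 81
213 17 11 15 0 131 198 217 196 181 218 251 251 172 59 71 78 78 80
214 20 16 11 0 154 246 251 250 251 235 194 161 119 92 94 85 72 74
215 20 56 91 26 142 240 244 243 247 238 218 232 181 163 188 148 74 74
216 4 99 131 55 146 238 249 239 241 187 97 91 91 179 210 183 93 73
217 43 76 79 17 174 244 251 206 164 119 12 25 37 85 99 85 75 80
218 130 119 101 79 213 251 231 199 208 151 51 48 47 61 66 68 77 79
219 153 142 140 135 163 190 175 217 218 181 194 183 104 62 78 76 79 77
220 129 120 123 118 110 105 112 154 238 247 255 255 179 64 77 79 82 76
221 133 138 139 169 188 183 181 234 251 238 243 252 175 42 65 69 81 80
222 147 133 131 226 252 248 247 247 240 231 206 236 200 20 43 68 78 80
223 130 133 161 232 244 240 240 243 213 219 241 255 222 59 77 83 73 80
224 133 135 228 249 241 238 241 241 226 247 255 255 222 58 74 80 80 80
225 137 131 224 247 239 238 240 241 245 250 253 255 205 57 79 78 79 75
```

View pics/s5.png

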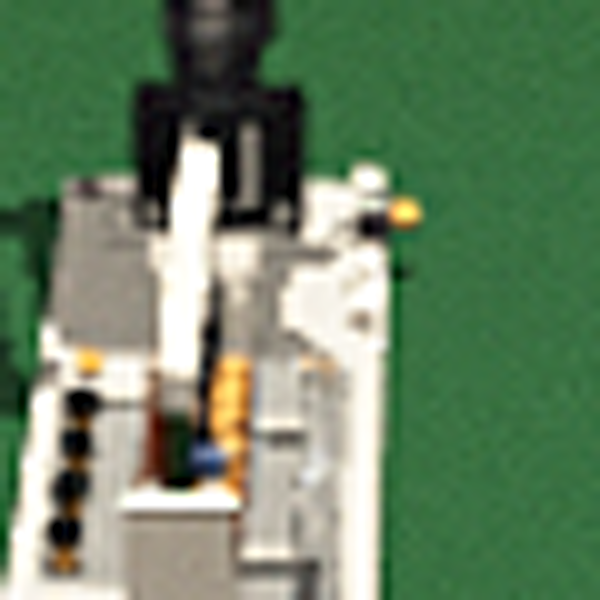

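The card stays seated, the contacts are on it, and the pointer (crop about (335,225)) is level with the rider at (370,210). Measured travel is 24.2 mm; I'll add the last millimetre.

Call:
{"op": "apply_moves", "data": {
  "deltas": [
    [[0,0.5,0],0],
    [[0,0.5,0],0],
    [[0,0.1,0],0],
    [[0,0,0],0],
    [[0,0,0],0]
  ]
}}

```text
time_s: 20.07
tcp_pos: [543.8, 117.7, 56.1]
orientation: [-3.14, 0.0, 3.048]
wrist_force: [-1.7, -10.9, 8.3]
gripper_width: 13.4
grasp_force: 60.1
```

Call:
{"op": "apply_moves", "data": {
  "deltas": [
    [[0,0,0],0],
    [[0,0,0],0],
    [[0,0,0],0],
    [[0,0,0],0],
    [[0,0,0],0]
  ]
}}

```text
time_s: 20.48
tcp_pos: [543.8, 117.7, 56.1]
orientation: [-3.14, 0.0, 3.048]
wrist_force: [-1.8, -10.8, 8.2]
gripper_width: 13.4
grasp_force: 60.1
```

```bash
python3 -c "
from bench import bot
print(bot.finish_job())"
```

```text
the job is handed in; nothing more can be done
None
```

I handed in the job with the card fully home and upright in the jig, and the gripper still holding the drawbar about 25.3 mm out. I put the white line at about 25.2 mm, give or take 1 mm, from the first pictures, because the arm blocked the top camera during the pull.

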